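# Hang the biscuit presses on the peg rack under the lamp

## Task

Switch the lamp on by pulling its knob fully out (up), so that one can see into the cutlery bins; then take every wooden biscuit press out of the bins and hang it by its eye on one of the pegs of the rack. When all are hanging, push the lamp's knob fully home again; leave the bins standing and the cup, egg timer and tealight where they are.

Things in the scene. Friction and masses are not known exactly. Their poses are not given: they have to be found in the camera images.
- lamp_knob (a joint): push-pull switch of the lamp: 0 = pushed fully home (lamp off), 0.016 m = pulled straight up to its stop (lamp on). It moves vertically, with about 3 N of friction, and stays where it is left.
- knob_centre (a point): centre of the lamp's black round switch knob, an upright cylinder 30 mm in diameter and 24 mm high; the point moves up and down with the knob. With the knob home its underside is 5 mm above the lamp's foot
- lamp: grey lamp, loose, 0.95 kg, on the worktop. Origin under the knob, at the foot's underside. Foot: a block 36 mm high, x from -30 to 150 mm, 100 mm along y. Behind the knob, at x = 115 mm, stands its thin post, with a shade 110 mm wide from 265 to 340 mm up
- press_1_centre (a point): wooden biscuit press 1 (0.11 kg, all alike): head 44 x 74 x 22 mm (x, y, z), from it rises a flat handle 14 mm thick (x) and 30 mm wide (y) up to 90 mm above the underside, with a hanging eye through it along x. This point: on its axis, 45 mm above the underside; z up the handle. Starts upright in the left compartment of bin_1, its y along the compartment's length, or is absent
- press_1_eye (a point): centre of the eye in the handle of press 1, 72 mm above the underside: a hole 18 mm wide (y) and 20 mm high (z), running through along x; 8 mm of wood above it, 6 mm on either side
- press_2_centre (a point): wooden biscuit press 2 (0.11 kg, all alike): head 44 x 74 x 22 mm (x, y, z), from it rises a flat handle 14 mm thick (x) and 30 mm wide (y) up to 90 mm above the underside, with a hanging eye through it along x. This point: on its axis, 45 mm above the underside; z up the handle. Starts upright in the right compartment of bin_1, its y along the compartment's length, or is absent
- press_2_eye (a point): centre of the eye in the handle of press 2, 72 mm above the underside: a hole 18 mm wide (y) and 20 mm high (z), running through along x; 8 mm of wood above it, 6 mm on either side
- press_3_centre (a point): wooden biscuit press 3 (0.11 kg, all alike): head 44 x 74 x 22 mm (x, y, z), from it rises a flat handle 14 mm thick (x) and 30 mm wide (y) up to 90 mm above the underside, with a hanging eye through it along x. This point: on its axis, 45 mm above the underside; z up the handle. Starts upright in the left compartment of bin_2, its y along the compartment's length, or is absent
- press_3_eye (a point): centre of the eye in the handle of press 3, 72 mm above the underside: a hole 18 mm wide (y) and 20 mm high (z), running through along x; 8 mm of wood above it, 6 mm on either side
- press_4_centre (a point): wooden biscuit press 4 (0.11 kg, all alike): head 44 x 74 x 22 mm (x, y, z), from it rises a flat handle 14 mm thick (x) and 30 mm wide (y) up to 90 mm above the underside, with a hanging eye through it along x. This point: on its axis, 45 mm above the underside; z up the handle. Starts upright in the right compartment of bin_2, its y along the compartment's length, or is absent
- press_4_eye (a point): centre of the eye in the handle of press 4, 72 mm above the underside: a hole 18 mm wide (y) and 20 mm high (z), running through along x; 8 mm of wood above it, 6 mm on either side
- peg_1 (a point): point on the axis of the leftmost (+y) peg of the rack, 34 mm out from the rack's board; x runs into the board, y to the left, z up. The steel peg is 8 mm thick with an 11 mm ball end and reaches 36 mm further out from here (along -x), towards the robot, rising 5 mm over its 64 mm
- peg_2 (a point): point on the axis of the second from left peg of the rack, 34 mm out from the rack's board; x runs into the board, y to the left, z up. The steel peg is 8 mm thick with an 11 mm ball end and reaches 36 mm further out from here (along -x), towards the robot, rising 5 mm over its 64 mm
- peg_3 (a point): point on the axis of the third from left peg of the rack, 34 mm out from the rack's board; x runs into the board, y to the left, z up. The steel peg is 8 mm thick with an 11 mm ball end and reaches 36 mm further out from here (along -x), towards the robot, rising 5 mm over its 64 mm
- peg_4 (a point): point on the axis of the rightmost (-y) peg of the rack, 34 mm out from the rack's board; x runs into the board, y to the left, z up. The steel peg is 8 mm thick with an 11 mm ball end and reaches 36 mm further out from here (along -x), towards the robot, rising 5 mm over its 64 mm
- peg_rack: fixed wooden peg rack standing on the 20 mm high board that covers the hob: foot 14 mm thick reaching 65 mm forward of the upright board, which is 335 mm wide with its top edge 132 mm above the origin; four pegs 88 mm apart, 118 mm above the origin. Origin: at the underside, under the middle of the board's front face; x away from the robot
- bin_1: black plastic cutlery bin (left one; loose, 0.7 kg), 100 x 112 x 112 mm; two hooks stick out 24 mm on its +y side. Origin on the underside. A divider 92 mm high makes two compartments, each 96 mm (x) by 53 mm (y) inside, centred at y = +16 (left) and -38 mm (right), floor 2 mm. A press inside ends 20 mm below the rim; widely opened fingers do not fit in
- bin_2: black plastic cutlery bin (right one; loose, 0.7 kg), 100 x 112 x 112 mm; two hooks stick out 24 mm on its +y side. Origin on the underside. A divider 92 mm high makes two compartments, each 96 mm (x) by 53 mm (y) inside, centred at y = +16 (left) and -38 mm (right), floor 2 mm. A press inside ends 20 mm below the rim; widely opened fingers do not fit in
- espresso_cup: small white cup, 64 x 91 x 50 mm, a bystander; origin at its underside
- egg_timer: white round egg timer, 60 mm wide, 54 mm high, a bystander; origin at its underside
- tealight: tealight candle, 38 mm wide, 16 mm high, a bystander; origin at its underside

How it is judged:
By the outcome, as a careful person would: the job done as asked, in the order asked, and still so for the second after the job is handed in, with the robot touching nothing.
Of press_1, press_2, press_3, press_4 only 3 to 4 are there at a start; the rules pass over those that are not, and their reading is None.
At some moment in a run one of lamp, bin_1, bin_2 may be knocked a few centimetres aside while the robot is not near it.
It also fails if it takes over 208 s, if anything falls off the work surface, if the arm or the gripper's body presses on something with over 40 N, if the wrist force passes 120 N, or if a joint passes its speed limit or range.

## Robot

A 7-joint arm with a two-finger parallel gripper is mounted at the origin on a cart in front of the work surface, level with it; the furniture and walls round the work are solid. World frame = base frame: x ahead of the robot, y to its left, z up, the work surface at z = 0. Lengths are in mm, angles in rad, forces in N, time in s.
With the tool pointing down it reaches from about 400 to 900 mm from the base axis. Payload 5.6 kg.
Tool frame: the origin (TCP) lies midway between the tips of the shut fingers; the grasp point (between the pads) lies 19 mm behind it; z points along the fingers, y is the line along which they close (so a half turn about z gives the same grasp; the last joint's range is limited). The gripper opens to 92 mm and grips with 3 to 60 N. Pads are 20 mm wide; open, the fingers measure 128 mm over their backs; the gripper's body (75 mm by 189 mm) begins 69 mm behind the grasp point.
Start: joints at [1.205, 0.468, -0.012, 1.603, 0.006, 1.071, -0.056], TCP at [206.154, -616.449, 214.592] pointing down, gripper open.
Joint ranges: [-2.53, 2.53], [-0.31, 2.02], [-1.57, 1.55], [0.28, 2.44], [-1.29, 4.43], [0.15, 1.84], [-2.92, 2.92]. Speed limits (rad/s): [2.57, 2.57, 3.14, 3.14, 3.14, 3.14, 3.14].

## Interface

Orientations are given as a rotation vector (axis times angle).
In Python, from cell import robot, grip, kin, viewer gives the robot as it stands. Calls block until the motion is done:
- robot.movep(position, orientation): joint-space move of the TCP to a pose.
- robot.servo_line(position, feed=150, rotation=None): straight line of the TCP; rotation=None keeps the orientation; feed is the mean speed in mm/s.
- robot.goto_joints(angles): joint-space move.
- grip(opening, newtons=None): opening from 0.0 (shut) to 1.0 (fully open); newtons is the grip in N (None keeps the last); returns when the fingers have stopped.
- robot.hold(seconds).
- kin.ik(position, orientation): joint angles nearest the present ones, or None.
- robot.observe(): the state.
- viewer.read_camera(name): name is "scene" or "top" or "wrist"; returns the picture (384x512x3 uint8, red, green, blue); there is no depth.
- viewer.camera_info(name): a dict with "camera_matrix" (3x3 intrinsics, pixels), "R" (3x3) and "t" (3): a world point X has camera coordinates R X + t. Camera axes: x right, y down, z forward; pixel columns grow to the right and rows downward; lengths in mm; the calibration is good to about 2 mm. The wrist camera is an equidistant fisheye: a pixel r from the principal point sees the ray r / f radians off the axis. A picture is of the moment at which its call begins: read the wrist's pose just before it. camera_info takes no time and is no camera call; for the wrist camera it gives the pose at the moment of the call.
A pose or a line that the arm cannot do raises robot.IKError and nothing moves.
- robot.job_done(): hands the job in; it is judged then, once.
Trained networks look in the newest picture that a camera, given by its name, has taken for a name from the list of things; names that differ only in an ending like _2 or _b are one class to them, and where a whole thing is asked for, a point or a joint stands for the part that bears it (a point fixed in the world has none). Each returns a list of dicts, best first, with "confidence" (0 to 1); they miss things now and then, are a little off and sometimes report something else, mostly with a low value. They report only what shows in the picture. A call takes as long as a camera call.
- viewer.silhouettes(name, camera): "mask" (384x512 bool, what is visible of it).
- viewer.pinpoint(name, camera): "at" ([x, y, z] in mm, in the coordinates of the camera as it stood for that picture, good to about 4 mm: a listed point, or the origin of a listed thing).
The state is a dict: "t": time; "joints": joint angles; "joint_velocities": joint speeds; "joint_torque": joint torques, N m; "tcp_pos": TCP position; "tcp_rot": TCP orientation; "contact_force": force on the tool from outside, world axes, zero at the start; "wrist_torque": the same for the moment, N m; "grip_width": opening from 0.0 (shut) to 1.0 (fully open); "grip_force": force on a finger pad.
Only numpy, scipy, OpenCV 4.12 (cv2) and the standard library are available. Lean on these libraries where they do the work, as an engineer would, in place of code of your own. Each camera call takes 0.05 s, during which the arm holds its last target. There are 200 camera calls.

## Working session

There is one attempt and no reset: what is moved stays moved. The work goes in short steps, each a Python script; the robot and the scene stay as the last script left them, time stands still between calls to the robot, and variables do not carry over. Pictures are saved under pics/ and viewed, at most 14 in all, crops included, and the job is handed in when it is done.

```bash
ls; mkdir -p pics
cat > h.py <<'E'
import numpy as np, cv2
from scipy.spatial.transform import Rotation as R
from cell import robot, grip, kin, viewer
def save(cam,name):
    im=viewer.read_camera(cam); cv2.imwrite('pics/'+name,im[:,:,::-1]); return im
def world(cam,p,info=None):
    i=info or viewer.camera_info(cam); return np.array(i['R']).T@(np.array(p)-np.array(i['t']))
def find(name,cam,info=None,n=5,minc=0.2):
    return [(round(float(d['confidence']),2),world(cam,d['at'],info).round(1)) for d in viewer.pinpoint(name,cam)[:n] if d['confidence']>minc]
E
python3 - <<'E'
from h import *
for c in('scene','top'):
    save(c,c+'0.png'); i=viewer.camera_info(c); print(c,np.round(i['R'],3).tolist(),np.round(i['t']).tolist(),np.round(i['camera_matrix']).tolist())
    for n in['lamp','knob_centre','bin_1','press_1_centre','peg_1','peg_rack','espresso_cup','egg_timer','tealight']:
        print(n,find(n,c))
s=robot.observe();print(s['t'],s['tcp_rot'],s['contact_force'])
a=cv2.imread('pics/scene0.png');b=cv2.imread('pics/top0.png');cv2.imwrite('pics/both0.png',cv2.resize(np.vstack([a,b]),(800//2*1,600)))
E
```

```text
pics
scene [[0.847, -0.532, 0.012], [-0.304, -0.503, -0.809], [0.437, 0.681, -0.587]] [-542.0, 214.0, 1245.0] [[458.0, 0.0, 256.0], [0.0, 458.0, 196.0], [0.0, 0.0, 1.0]]
lamp []
knob_centre []
bin_1 []
press_1_centre []
peg_1 [(0.76, array([ 517.6, -446.1,  132.5])), (0.56, array([ 517.4, -264.6,  136. ])), (0.55, array([ 513.7, -353.1,  136.9]))]
peg_rack [(0.96, array([ 550.7, -308.2,   20.1]))]
espresso_cup []
egg_timer [(0.51, array([708.6, 212.6,  -4. ]))]
tealight []
top [[0.011, -1.0, 0.01], [-0.99, -0.012, -0.142], [0.142, -0.008, -0.99]] [-144.0, 591.0, 1028.0] [[358.0, 0.0, 260.0], [0.0, 358.0, 192.0], [0.0, 0.0, 1.0]]
lamp [(0.58, array([565.3,  87.4,  -3.7])), (0.49, array([449.5, 162.5,  74.5]))]
knob_centre [(0.43, array([568.1,  87.5,  56.2]))]
bin_1 [(0.92, array([453. , 198. ,  -0.6])), (0.6, array([470.7, -48.8,  -0.5]))]
press_1_centre [(0.66, array([459. , 215. ,  45.7]))]
peg_1 [(0.96, array([ 516.2, -267.1,  135. ])), (0.87, array([ 519.4, -446.1,  139.6])), (0.84, array([ 516.1, -179.6,  136.6])), (0.82, array([ 516. , -353.5,  136. ])), (0.37, array([480.7, -85.6,  48. ]))]
peg_rack [(0.71, array([471.1, -49.2,   3.3])), (0.6, array([639.1, -85.2,  -3.9])), (0.49, array([704.8, 212.2,   1. ])), (0.36, array([ 517.9, -355. ,  139.3]))]
espresso_cup [(0.92, array([424.3,  61. ,   0.7]))]
egg_timer [(0.69, array([702.5, 215.5,   2.2]))]
tealight [(0.51, array([635. , -85.3,  -1.1]))]
1.0 [ 3.10074560e+00  5.04832517e-01 -7.11798416e-05] [ 0.15121601 -0.15297403  0.14591426]
```

Run:
```python
import cv2,numpy as np
a=cv2.imread('pics/scene0.png');b=cv2.imread('pics/top0.png')
cv2.imwrite('pics/t0.png',cv2.resize(b,(800,600)))
cv2.imwrite('pics/s0.png',a)
```

```text
(no output)
```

View pics/t0.png

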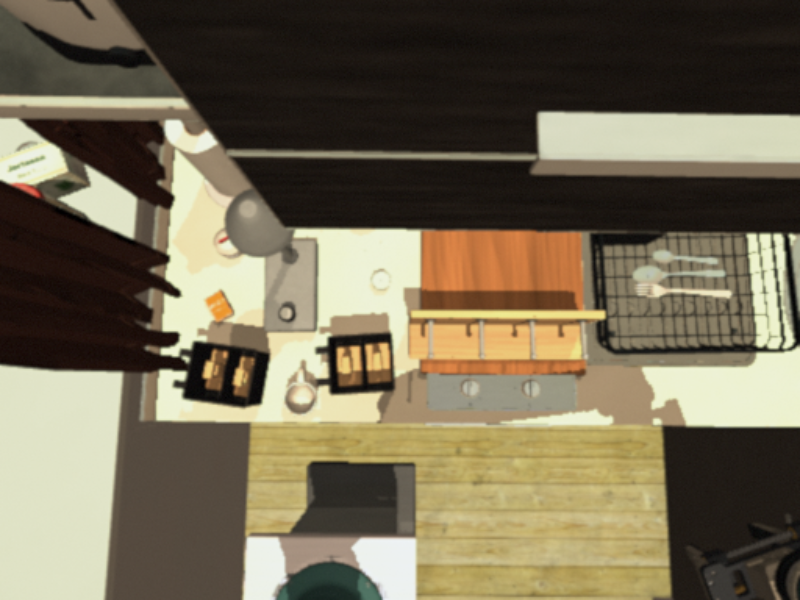

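View pics/s0.png

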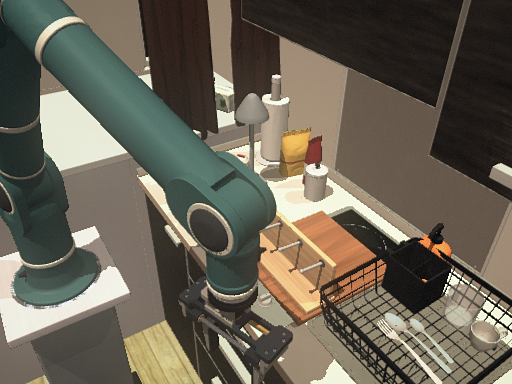

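The top view shows the lamp foot at about (291,285) with the knob at (287,312). The bins are at (226,373) and (361,362) and all four presses are visible. The cup is at (300,388) and the rack is on the right with four pegs. I'll go to the knob and take one close look.

```bash
cat >> h.py <<'E'
def ori(yaw,tilt=0):
    """tool down; yaw(rad)=heading of tool x; tilt leans tool z forward along tool x"""
    return (R.from_euler('z',yaw)*R.from_euler('x',np.pi)*R.from_euler('y',tilt)).as_rotvec()
def st(m=''):
    s=robot.observe();print(m,round(s['t'],1),np.round(s['tcp_pos'],1),'F',np.round(s['contact_force'],1),'g',round(s['grip_width'],3),round(s['grip_force'],1));return s
E
python3 - <<'E'
from h import *
print(R.from_rotvec(ori(0,.4)).as_matrix().round(2).tolist(), R.from_rotvec(ori(0,-.4)).as_matrix()[:,2].round(2))
robot.servo_line([206,-616,340],feed=300);st()
sg=1 if R.from_rotvec(ori(0,.4)).as_matrix()[0,2]>0 else -1
robot.movep([470,85,230],ori(0,sg*.4));st()
i=viewer.camera_info('wrist');save('wrist','w1.png')
for n in['knob_centre','lamp','bin_1','press_1_centre']: print(n,find(n,'wrist',i))
m=viewer.silhouettes('lamp','wrist')
E
```

```text
[[0.92, -0.0, 0.39], [0.0, -1.0, -0.0], [0.39, 0.0, -0.92]] [-0.39 -0.   -0.92]
 1.6 [ 206.  -616.   340.6] F [-0.1  0.3 -1. ] g 0.996 0.0
 4.2 [470.3  84.5 230.1] F [-0.7 -0.4 -0.9] g 1.0 0.0
knob_centre [(0.85, array([562.9,  88.4,  55.5]))]
lamp [(0.88, array([568.2,  92.6,  -8.1])), (0.68, array([460.2, 218.1,  47.1]))]
bin_1 [(0.6, array([468.8, -46.5,  -2.1])), (0.43, array([472.1, -82.7,  78.1]))]
press_1_centre [(0.62, array([458.1, 216.7,  46.5]))]
```

View pics/w1.png

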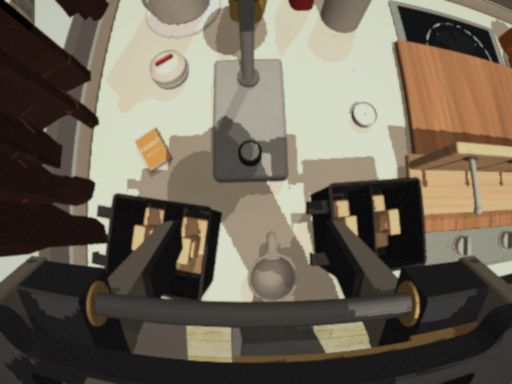

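The wrist view shows the knob at (250,153) on the foot and both bins with their presses. The network's knob positions agree within 5 mm, so I'll grip it and pull.

Run:
```python
from h import *
o=ori(0,.4)
grip(.65)
robot.movep([560,88,125],o)
robot.servo_line([566,88,48],feed=100);s=st()
f0=s['contact_force'][2]
grip(0,15);st('gripped')
z=48
for dz in (4,8,12,14,15,16,17,18,19,20):
    robot.servo_line([566,88,48+dz],feed=25); s=st(dz)
    if dz>=14 and f0-s['contact_force'][2]>6: break
i=viewer.camera_info('wrist');viewer.read_camera('wrist');print(find('lamp','wrist',i))
```

```text
7.0 [566.3  88.1  48.6] F [0.1 0.6 0.2] g 0.644 0.0
gripped 7.6 [566.1  87.9  48.1] F [-1.2  0.3  0.4] g 0.322 15.0
4 7.9 [566.   87.9  52.2] F [-0.4 -0.2  1.5] g 0.32 15.0
8 8.2 [566.   87.9  56.3] F [-1.4 -1.1  2.8] g 0.323 15.0
12 8.5 [566.   88.   60.3] F [-1.1 -1.7  3. ] g 0.32 15.0
14 8.8 [566.   87.9  62.1] F [-1.8 -0.6  1.9] g 0.319 15.0
15 9.0 [565.9  87.9  63. ] F [ 0.1 -0.3 -0.4] g 0.322 15.0
16 9.3 [565.8  88.   63.7] F [ 2.  -0.5 -6.3] g 0.32 15.0
[(0.97, array([566.9,  92. ,  -3.2]))]
```

Run:
```python
from h import *
o=ori(0,.4)
grip(.65);robot.servo_line([566,88,140],feed=200);st()
robot.movep([430,75,330],ori(0,.15));st()
i=viewer.camera_info('wrist');save('wrist','w2.png');print('cam',world('wrist',[0,0,0],i).round())
for n in['knob_centre','lamp','bin_1','press_1_centre','press_1_eye']: print(n,find(n,'wrist',i,8,.15))
viewer.read_camera('top')
for n in['knob_centre','bin_1','press_1_centre','press_1_eye']: print(n,find(n,'top',None,8,.15))
```

```text
10.5 [565.8  87.1 139.7] F [ 0.  -0.5  0.4] g 0.647 0.0
 11.4 [429.8  73.9 328.9] F [-0.1 -0.3 -0.3] g 0.65 0.0
cam [486.  75. 510.]
knob_centre [(0.62, array([435.2, 165.4,  73.5])), (0.59, array([565.9,  89.6,  69.7]))]
lamp [(0.91, array([567.5,  93.9,  -5.6])), (0.36, array([443.5, 220.5,  72. ]))]
bin_1 [(0.64, array([470.1, -46.4,   0.9])), (0.56, array([438.7, 201. ,  -1.1])), (0.27, array([ 549.5, -307.7,   18.1]))]
press_1_centre [(0.66, array([445.6, 222.5,  45.8]))]
press_1_eye [(0.6, array([445. , 221.4,  76. ])), (0.47, array([ 513.8, -176. ,  137.5]))]
knob_centre [(0.5, array([564.3,  87. ,  66.5]))]
bin_1 [(0.81, array([438.2, 201.6,   0.8]))]
press_1_centre [(0.62, array([446.8, 217.2,  44.4]))]
press_1_eye [(0.46, array([445.9, 218.9,  78.1]))]
```

View pics/w2.png

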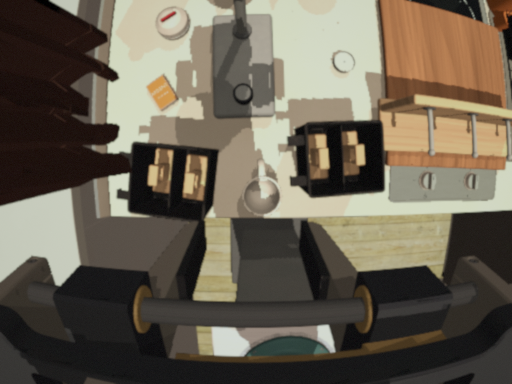

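The lamp is on: the knob reads z≈70 and shows at (243,93). Bin 1, around (173,181), has been knocked about 15 mm towards the robot. All four compartments hold a press, with handles near (158,172), (193,180), (317,157) and (351,152). Next I'll look closely over each bin.

Run:
```python
from h import *
for k,p in((1,[440,125,260]),(2,[470,-120,260])):
    robot.movep(p,ori(np.pi/2,0));st()
    i=viewer.camera_info('wrist');save('wrist',f'b{k}.png');print('cam',world('wrist',[0,0,0],i).round(),np.round(i['R'],3).tolist(),np.round(i['camera_matrix'],1).tolist())
    for n in['bin_1','press_1_centre','press_1_eye']: print(n,find(n,'wrist',i,8,.15))
    for d in viewer.silhouettes('press_1_centre','wrist')[:4]:
        y,x=np.nonzero(d['mask']);print(round(d['confidence'],2),len(x),x.mean().round(1),y.mean().round(1))
a=np.hstack([cv2.imread(f'pics/b{k}.png')[:300,100:420] for k in(1,2)])
cv2.imwrite('pics/b12.png',cv2.resize(a,None,fx=1.25,fy=1.25))
```

```text
13.0 [440.1 124.8 260.2] F [-0.4  0.4  0. ] g 0.651 0.0
cam [441. 208. 431.] [[1.0, -0.003, 0.0], [-0.003, -0.957, 0.289], [-0.001, -0.289, -0.957]] [[297.3, 0.0, 252.5], [0.0, 297.3, 188.6], [0.0, 0.0, 1.0]]
bin_1 [(0.83, array([437.7, 202.9,   1.6])), (0.65, array([466.4, -44.4,   0.9]))]
press_1_centre [(0.74, array([446.5, 220.5,  45.1])), (0.49, array([420.3,  59.5,  -0.6])), (0.45, array([567.7,  89.5,  -7.4]))]
press_1_eye [(0.9, array([447.3, 219.8,  74.5]))]
0.56 1721 255.9 91.2
 14.3 [ 470.1 -118.5  260.2] F [-0.   0.9  0.6] g 0.649 0.0
cam [470. -36. 431.] [[1.0, 0.001, 0.0], [0.001, -0.958, 0.288], [0.001, -0.288, -0.958]] [[297.3, 0.0, 252.5], [0.0, 297.3, 188.6], [0.0, 0.0, 1.0]]
bin_1 [(0.56, array([469.6, -42.5,  -2.3]))]
press_1_centre []
press_1_eye []
0.39 8283 291.3 253.0
```

View pics/b12.png

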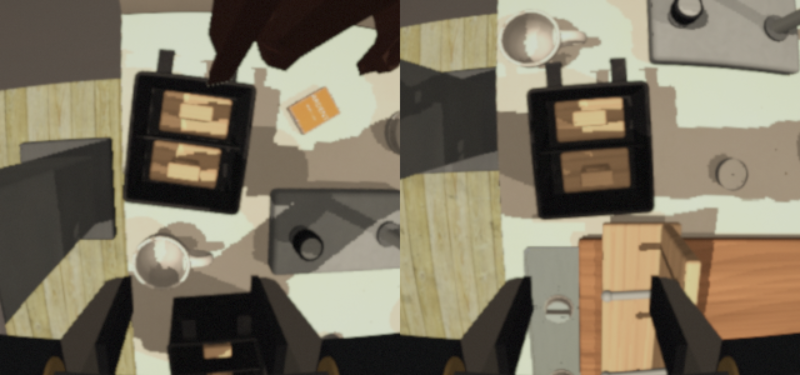

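The view shows handle tops at crop pixels (195,113) and (184,172) for bin 1, and (590,117) and (596,172) for bin 2. Bin 1 is turned about -5° and bin 2 about +3°. I'll back-project these and upscale a crop to refine them.

```bash
cat >> h.py <<'E'
def ray(info,u,v,z):
    K=np.array(info['camera_matrix']);a=np.array([u-K[0,2],v-K[1,2]]);r=np.hypot(*a);th=r/K[0,0]
    d=np.r_[a/max(r,1e-9)*np.sin(th),np.cos(th)];Rm=np.array(info['R']);c=-Rm.T@np.array(info['t']);w=Rm.T@d
    return c+w*(z-c[2])/w[2]
E
python3 - <<'E'
from h import *
CR=[];
for k,cam,Rm,roi in((1,[441,208,431],[[1.0,-0.003,0.0],[-0.003,-0.957,0.289],[-0.001,-0.289,-0.957]],(40,185,195,310)),
                (2,[470,-36,431],[[1.0,0.001,0.0],[0.001,-0.958,0.288],[0.001,-0.288,-0.958]],(50,185,190,310))):
    Rm=np.array(Rm);i=dict(R=Rm,t=-Rm@np.array(cam),camera_matrix=[[297.3,0,252.5],[0,297.3,188.6],[0,0,1]])
    pts=((256,90.4),(247.2,137.6)) if k==1 else ((252,93.6),(256.8,137.6))
    for p in pts: print(k,ray(i,*p,92).round(1))
    im=cv2.imread(f'pics/b{k}.png');m=(im.max(2)<45).astype(np.uint8);m2=np.zeros_like(m);a=roi;m2[a[0]:a[1],a[2]:a[3]]=m[a[0]:a[1],a[2]:a[3]]
    m2=cv2.morphologyEx(m2,cv2.MORPH_CLOSE,np.ones((45,45)));m2=cv2.morphologyEx(m2,cv2.MORPH_OPEN,np.ones((25,25)))
    print('rect',cv2.minAreaRect(np.argwhere(m2)[:,::-1].astype(np.float32)))
    CR.append(cv2.resize(im[60:170,195:305],(400,400),interpolation=cv2.INTER_CUBIC))
cv2.imwrite('pics/crop.png',np.clip(np.hstack(CR)*1.2,0,255).astype(np.uint8))
i=dict(i)
E
```

```text
1 [445.  220.5  92. ]
1 [434.9 166.5  92. ]
rect ((252.4061737060547, 100.1360855102539), (94.91143798828125, 129.26707458496094), 5.5275397300720215)
2 [469.4 -26.8  92. ]
2 [474.9 -77.2  92. ]
rect ((252.75253295898438, 120.16651916503906), (102.66011047363281, 95.24945831298828), 86.53176879882812)
```

View pics/crop.png

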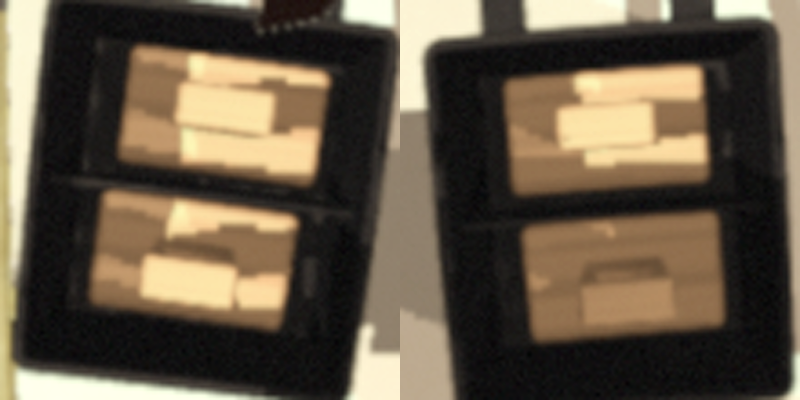

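The crop gives handle-top centres at (226,109), (189,280), (606,125) and (628,300), which matches the 54 mm compartment spacing. I'll check the pegs from above, then start with press 4, the nearest one.

Run:
```python
from h import *
robot.movep([430,-240,300],ori(0,.0))
i=viewer.camera_info('wrist');save('wrist','r.png');st()
print(find('peg_1','wrist',i,8),find('peg_rack','wrist',i))
robot.servo_line([430,-370,300],feed=300)
i=viewer.camera_info('wrist');viewer.read_camera('wrist');st()
print(find('peg_1','wrist',i,8),find('peg_rack','wrist',i))
```

```text
15.6 [ 430.2 -239.1  299.8] F [-0.8 -0.5  0.1] g 0.649 0.0
[(0.94, array([ 512.3, -176.7,  138.3])), (0.94, array([ 518.9, -445.8,  140.1])), (0.79, array([ 514. , -267. ,  139.9])), (0.71, array([ 511.2, -349.1,  136. ])), (0.59, array([568.6,  91. ,  -4.9]))] [(0.74, array([ 548.6, -309.2,   20.1])), (0.49, array([467.2, -27.5,  43.8]))]
 16.4 [ 430.3 -369.1  299.7] F [-0.5  0.3 -0.3] g 0.649 0.0
[(0.92, array([ 513.5, -347.2,  137. ])), (0.6, array([ 515.2, -266.2,  139.4])), (0.59, array([ 514.3, -173.5,  136.2])), (0.59, array([ 514.6, -442.5,  138.7]))] [(0.81, array([ 553.2, -310.6,   18. ])), (0.5, array([467.5, -25.7,  74.7]))]
```

View pics/r.png

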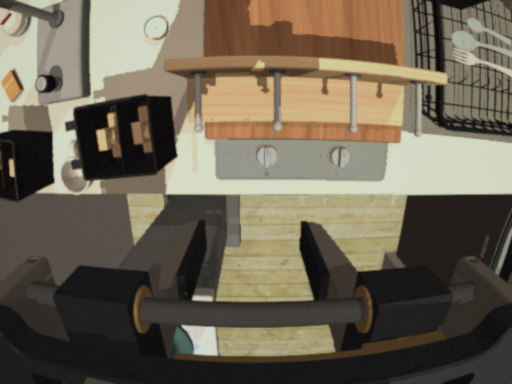

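The rack view shows the peg tips at (199,128), (278,127) and (354,128). I'll check those pixels by back-projection, then pick and hang press 4 on peg 1.

```bash
cat >> h.py <<'E'
PEGY=[-177.6,-265.6,-353.6,-441.6]; PEGX=515.5
H={1:(446.4,221,-5.5),2:(434.7,167,-5.5),3:(469.2,-27.6,3.5),4:(475.5,-82,3.5)}
def pick(x,y,deg,dx=0):
    o=ori(np.pi/2+np.radians(deg)); c,s=np.cos(np.radians(deg)),np.sin(np.radians(deg))
    a=[x+dx*c,y+dx*s]
    grip(40/92); robot.movep([*a,180],o); robot.servo_line([*a,55],feed=120); s=st('down')
    if abs(s['contact_force'][2])>5: print('CONTACT');return False
    grip(0,25); s=st('grip w mm %.1f'%(92*robot.observe()['grip_width']))
    robot.servo_line([*a,225],feed=200); st('up'); return True
E
python3 - <<'E'
from h import *
robot.movep([430,-239.1,300],ori(0,.0));i=viewer.camera_info('wrist')
for p in((199,128),(278,127),(354,128)): print(ray(i,*p,141).round(1))
i2=dict(i)
pick(*H[4])
# look at the press in hand before the rack
robot.movep([420,PEGY[0],225],ori(0)); st('over')
save('scene','hand4.png')
E
```

```text
[ 483.5 -177.6  141. ]
[ 484.2 -265.7  141. ]
[ 485.7 -354.2  141. ]
down 19.7 [476.  -82.   55.6] F [-0.1  0.2  0.8] g 0.437 0.0
grip w mm 30.1 20.0 [475.7 -82.2  55.5] F [-0.9 -0.2  3.1] g 0.327 24.8
up 21.0 [474.6 -82.1 223.9] F [ 0.   0.  -1.2] g 0.325 24.8
over 22.1 [ 420.  -177.   224.5] F [-0.1  0.2 -1.4] g 0.33 24.8
```

```bash
cat >> h.py <<'E'
def hang(k,zc=140):
    y=PEGY[k-1]; o=ori(0)
    robot.movep([432,y,225],o); robot.servo_line([432,y,zc-19],feed=150)
    f0=np.array(st('front')['contact_force'])
    for x in (470,480,490,500,PEGX):
        robot.servo_line([x,y,zc-19],feed=60)
        d=np.array(robot.observe()['contact_force'])-f0
        if np.linalg.norm(d)>5: st('BLOCK');return False
    for z in range(zc-20,zc-30,-1):
        robot.servo_line([PEGX,y,z],feed=30)
        if robot.observe()['contact_force'][2]-f0[2]>2.5: break
    st('lowered'); grip(46/92); st('released')
    robot.servo_line([PEGX,y,230],feed=150); st('clear'); return True
E
python3 - <<'E'
from h import *
if hang(1): 
    robot.movep([430,-120,300],ori(0)); i=viewer.camera_info('wrist');save('wrist','hung1.png')
    print(find('press_1_eye','wrist',i),find('press_1_centre','wrist',i)); print(find('bin_1','wrist',i))
E
```

```text
front 23.3 [ 432.6 -177.7  121.7] F [ 0.6 -0.5 -1.8] g 0.323 24.8
lowered 27.7 [ 515.7 -177.7  112.9] F [-2.1 -0.   7.4] g 0.325 24.8
released 28.1 [ 515.5 -177.6  111.9] F [ 0.2 -0.3 -1.1] g 0.5 0.0
clear 29.0 [ 514.8 -177.6  229.1] F [-0.9 -0.2 -0.5] g 0.502 0.0
[(0.73, array([443.8, 218.5,  73.5]))] [(0.67, array([447.9, 219.2,  45.1]))]
[(0.8, array([4.369e+02, 2.052e+02, 3.000e-01])), (0.8, array([467.3, -42.4,  -3.2]))]
```

```bash
test -f pics/hung1.png && echo ok
```

```text
ok
```

View pics/hung1.png

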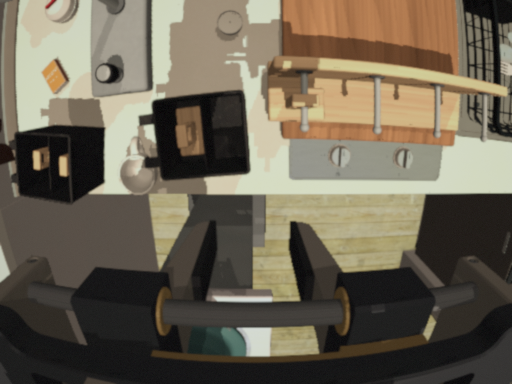

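Press 4 hangs on peg 1 at (304,103). Bin 2 is in place with the press 3 handle top near (186,137).

Run:
```python
from h import *
i=viewer.camera_info('wrist');p=ray(i,186,137,92);print(p.round(1))
if np.hypot(p[0]-H[3][0],p[1]-H[3][1])<7:
    pick(*H[3]) and hang(2)
    robot.movep([440,125,260],ori(np.pi/2,0));st()
    i=viewer.camera_info('wrist');save('wrist','b1b.png')
    for n in['bin_1','press_1_eye','knob_centre']: print(n,find(n,'wrist',i))
    a=cv2.imread('pics/b1b.png')
    for k in(1,2):  # image change against the earlier view
        pass
    d=cv2.absdiff(a,cv2.imread('pics/b1.png'))[50:180,190:310];print('diff',d.mean())
```

```text
[468.  -32.9  92. ]
down 32.3 [469.7 -27.6  55.6] F [ 0.4 -0.5  0.1] g 0.435 0.0
grip w mm 30.0 32.6 [469.4 -27.8  55.5] F [-2.1 -0.   3.7] g 0.326 24.9
up 33.6 [468.3 -27.8 223.9] F [ 0.1 -0.4 -0.8] g 0.325 24.9
front 35.5 [ 432.8 -265.5  121.7] F [-0.   0.4 -1.4] g 0.323 24.9
lowered 39.9 [ 515.7 -265.7  112.9] F [-1.8  0.7  6.3] g 0.326 24.9
released 40.3 [ 515.5 -265.6  111.8] F [-1.2  0.1 -0. ] g 0.503 0.0
clear 41.2 [ 514.8 -265.4  229.1] F [-0.8 -0.6 -0. ] g 0.5 0.0
 42.7 [440.6 123.9 259.8] F [0.8 0.1 0.4] g 0.501 0.0
bin_1 [(0.96, array([468.6, -43. ,  -2.8])), (0.79, array([437.2, 205.4,  -0.5]))]
press_1_eye [(0.79, array([448.5, 220.3,  76. ]))]
knob_centre [(0.78, array([562.8,  90.2,  69.8]))]
diff 6.430705128205128
```

Bin 1 hasn't moved. The curtain tip near its hooks, at crop pixel (215,80), might be close to the gripper's path. I'll triangulate it before reaching in.

Run:
```python
from h import *
s=robot.observe();i=viewer.camera_info('wrist');Rt=R.from_rotvec(s['tcp_rot']).as_matrix();Rc=np.array(i['R']).T;c=-Rc@np.array(i['t'])
rel=Rt.T@Rc;off=Rt.T@(c-s['tcp_pos'])
def cam(p,o):
    M=R.from_rotvec(o).as_matrix();Rm=(M@rel).T;return dict(R=Rm,t=-Rm@(np.array(p)+M@off),camera_matrix=i['camera_matrix'])
w1=cam([470.3,84.5,230.1],ori(0,.4));w2=cam([429.8,73.9,328.9],ori(0,.15));b=cam([440.1,124.8,260.2],ori(np.pi/2))
for z in(112,150,200,250,300): print(z,ray(w1,94,190,z).round(),ray(w2,130,163,z).round(),ray(b,272,64,z).round())
```

```text
112 [512. 267. 112.] [466. 247. 112.] [461. 248. 112.]
150 [508. 244. 150.] [468. 231. 150.] [459. 244. 150.]
200 [503. 214. 200.] [470. 209. 200.] [455. 237. 200.]
250 [498. 185. 250.] [473. 187. 250.] [452. 231. 250.]
300 [493. 155. 300.] [476. 165. 300.] [449. 224. 300.]
```

The curtain's lowest tip is at about (465,248,112). For press 1 I'll lean the gripper body 0.3 rad away from the curtain, about the closing axis, and use the same lean when hanging it. Press 2 goes first, gripped straight down.

Run:
```python
from h import *
if pick(*H[2]) and hang(3):
    robot.movep([440,110,280],ori(np.pi/2,0.1));st()
    i=viewer.camera_info('wrist');save('wrist','b1c.png')
    for n in['bin_1','press_1_eye','press_1_centre']: print(n,find(n,'wrist',i))
    cv2.imwrite('pics/b1c2.png',cv2.resize(cv2.imread('pics/b1c.png')[:260,120:440],None,fx=2,fy=2))
```

```text
down 44.9 [435.2 167.2  55.6] F [ 1.  -1.3  0.1] g 0.434 0.0
grip w mm 30.2 45.2 [434.9 167.   55.5] F [-1.1 -1.1  4.4] g 0.329 25.0
up 46.2 [434.  166.5 224. ] F [ 0.  -0.5 -1.4] g 0.324 25.0
front 48.9 [ 432.8 -353.6  121.8] F [ 0.4  0.5 -0.5] g 0.326 25.0
lowered 53.0 [ 515.7 -353.6  113.3] F [-0.6  0.3  2.5] g 0.326 25.0
released 53.5 [ 515.5 -353.6  112.9] F [ 0.9  0.7 -0.6] g 0.502 0.0
clear 54.4 [ 514.8 -353.5  229. ] F [-0.1 -0.9 -0.2] g 0.501 0.0
 56.1 [440.5 109.2 279.9] F [-0.1  0.   1.2] g 0.502 0.0
bin_1 [(0.9, array([468.6, -44.2,  -2.9])), (0.7, array([436.4, 201. ,   2.2])), (0.37, array([ 7.078e+02,  2.136e+02, -4.000e-01]))]
press_1_eye [(0.97, array([445. , 218.9,  78.4]))]
press_1_centre [(0.74, array([451.4, 224.1,  48.8]))]
```

View pics/b1c2.png

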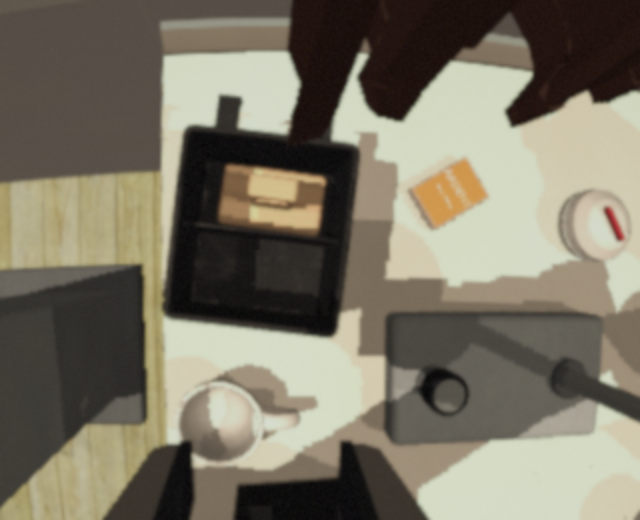

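Press 1 is still in its compartment, handle top at crop (273,185), with the curtain tip just behind the rim. I'll pick it with the leaned gripper and hang it on peg 4.

Run:
```python
from h import *
i=viewer.camera_info('wrist');print(ray(i,256.5,92.5,92).round(1))
t=.3;dg=np.radians(-5.5);yaw=np.pi/2+dg;o=ori(yaw,t);zt=R.from_rotvec(o).as_matrix()[:,2]
e=np.array([446.4-2,221,74.]);tcp=e+19*zt
up=lambda dz,dy=0: (tcp+[0,dy,dz]).tolist()
grip(40/92);robot.movep(up(140,-20),o);st()
robot.servo_line(up(90,0),feed=150);robot.servo_line(up(0),feed=100);s=st('down')
if np.linalg.norm(s['contact_force'])<6:
    grip(0,25);st('grip')
    robot.servo_line(up(95),feed=120);st();robot.servo_line(up(140,-40),feed=150);robot.servo_line(up(180,-60),feed=200);s=st('up')
```

```text
[445.7 223.1  92. ]
 57.2 [445.2 206.7 196.3] F [-0.2 -0.1  0.1] g 0.434 0.0
down 58.7 [445.3 226.8  56.3] F [-0.6 -0.1 -0.2] g 0.436 0.0
grip 59.0 [445.5 226.7  56.3] F [ 0.4 -0.9  3.4] g 0.326 25.0
 60.0 [444.5 226.1 150.2] F [-0.3 -0.6 -1. ] g 0.325 25.0
up 60.9 [444.7 166.7 235.2] F [ 1.   1.2 -1. ] g 0.325 25.0
```

Run:
```python
from h import *
o=ori(0,.3);zt=R.from_rotvec(o).as_matrix()[:,2];y=PEGY[3]
T=lambda x,z:(np.array([x,y,z])+19*zt).tolist()
robot.movep(T(430,250),o);robot.servo_line(T(430,140),feed=150)
f0=np.array(st('front')['contact_force']);ok=True
for x in(470,480,490,500,PEGX):
    robot.servo_line(T(x,140),feed=60)
    if np.linalg.norm(np.array(robot.observe()['contact_force'])-f0)>5: st('BLOCK');ok=False;break
if ok:
    for z in range(139,129,-1):
        robot.servo_line(T(PEGX,z),feed=30)
        if robot.observe()['contact_force'][2]-f0[2]>2.5: break
    st('low');grip(.5);st('rel')
    robot.servo_line((np.array(T(PEGX,z))-120*zt).tolist(),feed=150)
    robot.movep([400,-250,300],ori(0,.1));st();save('wrist','hung.png');save('scene','hung_s.png')
    cv2.imwrite('pics/h2.png',cv2.resize(np.hstack([cv2.imread('pics/hung.png')[:260,100:],cv2.imread('pics/hung_s.png')[120:380,100:]]),(800,252)))
    viewer.read_camera('top');print(find('knob_centre','top'),find('lamp','top'))
```

```text
front 64.0 [ 436.4 -441.9  122.8] F [-0.1 -0.8 -0.2] g 0.326 25.0
low 68.4 [ 521.4 -441.8  113.8] F [-3.5  1.2  6.1] g 0.324 25.0
rel 68.8 [ 521.1 -441.5  112.6] F [ 0.7 -0.2 -0.5] g 0.499 0.0
 70.6 [ 400.  -251.2  299.7] F [ 1.4 -0.3  1. ] g 0.499 0.0
[(0.47, array([564.4,  90. ,  70.3]))] [(0.91, array([567.6,  86.5,  -2.1])), (0.22, array([438.5, 203.1,   1.7]))]
```

View pics/h2.png

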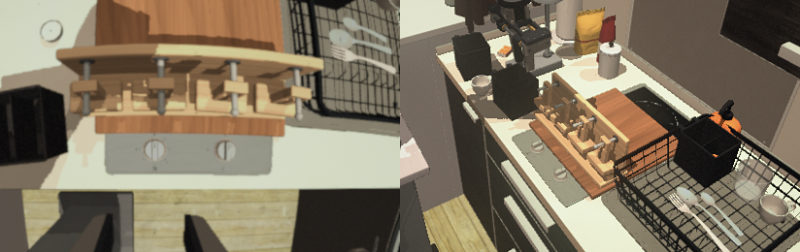

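All four presses hang on pegs 1–4. Last is pushing the knob home with shut fingers.

Run:
```python
from h import *
o=ori(0,.4);grip(0)
robot.movep([480,60,300],o);robot.movep([563,88,125],o)
i=viewer.camera_info('wrist');viewer.read_camera('wrist');print(find('knob_centre','wrist',i))
robot.servo_line([563,88,86],feed=100);f0=st()['contact_force'][2]
for z in range(82,58,-1):
    robot.servo_line([563,88,z],feed=30);s=robot.observe();df=s['contact_force'][2]-f0
    if df>1: print(z,round(s['tcp_pos'][2],1),round(df,1))
    if df>15: break
robot.servo_line([563,88,140],feed=150);robot.movep([430,75,330],ori(0,.15));st()
i=viewer.camera_info('wrist');save('wrist','end.png')
for n in('knob_centre','lamp','bin_1','espresso_cup','egg_timer','tealight'): print(n,find(n,'wrist',i))
```

```text
[(0.62, array([563.5,  89.1,  69.3]))]
 74.5 [563.4  88.1  86.9] F [ 0.3  0.4 -0.4] g 0.008 0.0
82 83.1 2.2
81 81.7 3.0
80 80.2 2.4
79 79.0 2.7
78 77.9 3.1
77 76.8 2.8
76 75.9 2.8
75 74.9 1.2
74 73.9 2.8
73 72.9 1.4
72 71.9 2.2
71 70.9 2.7
70 69.9 2.6
69 68.9 2.8
68 68.6 8.7
67 68.3 17.2
 80.2 [429.8  73.8 329.3] F [ 0.5 -0.4  0.3] g -0.0 0.0
knob_centre [(0.8, array([563.9,  89.5,  54.1]))]
lamp [(0.67, array([567.6,  89.9,  -3.6]))]
bin_1 [(0.92, array([468.2, -42.7,  -0.8])), (0.7, array([ 511.3, -177.5,  134.9])), (0.64, array([7.096e+02, 2.133e+02, 4.000e-01])), (0.62, array([434.9, 203.6,  -1.4])), (0.44, array([ 512.7, -350.9,  132. ]))]
espresso_cup [(0.73, array([421.1,  57.1,  -1.4])), (0.72, array([ 513.1, -351.5,  129. ]))]
egg_timer [(0.78, array([707.9, 215.3,   0. ]))]
tealight [(0.55, array([ 6.379e+02, -8.870e+01,  6.000e-01]))]
```

View pics/end.png

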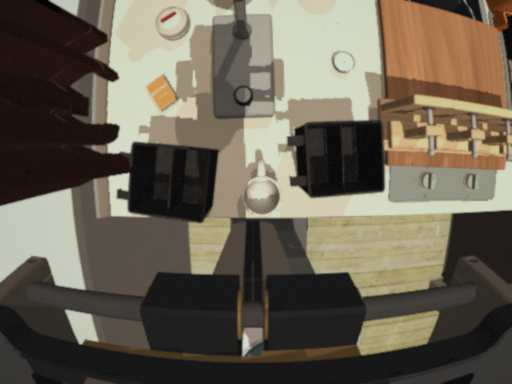

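The knob is home: it hit a hard stop after about 16 mm and its centre reads z≈54. Both bins, at (173,181) and (339,158), are empty and standing. The cup, egg timer and tealight haven't moved.

```bash
python3 -c "
from h import *
print(robot.job_done())"
```

```text
the job is handed in; nothing more can be done
None
```

The job is handed in: the lamp was switched on, all four presses now hang on pegs 1–4, and the lamp knob is pushed home again, with the bins standing and the cup, egg timer and tealight untouched.

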